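# Rolling pin out of its half-hooded box

## Task

Fetch the rolling pin out of its wooden box: half of it lies under the fixed hood and it is longer than the opening, so slide and tilt it until its free end rises over the end wall and draw it out diagonally, without wrenching it against the box. Finish while holding it in the gripper, still and level, its middle over the middle of the bare chopping board beside the box and about 15 cm above the board's top; do not put it down. Leave the garlic and the tomato on the worktop where they are.

Things in the scene. Friction and masses are not known exactly. Their poses are not given: they have to be found in the camera images.
- pin_box: fixed brown wooden box, 336 mm long (x), 156 mm wide (y), walls and floor 8 mm (inside 320 x 140 mm, floor top 8 mm up). Origin: centre of the underside; x points along it to the open end. A fixed hood covers the half at x<0; the half at x>0 is open, 160 x 140 mm. Two strips on the floor, 6 mm high, at y=+-15 to +-25 mm, x=-95 to 95, stop the pin from rolling.
- hood_edge (a point): middle of the hood's free edge, on its underside: x=0, 85 mm above the worktop; the hood is 6 mm thick (top 91 mm) and reaches from here to the covered end of the box
- end_wall_top (a point): middle of the inner top edge of the end wall of the open half: x=160 mm in the box's frame, 80 mm above the worktop; the wall is 8 mm thick; the side walls of the open half are 70 mm high
- rolling_pin: loose light wooden rolling pin, about 0.2 kg, 280 mm long: barrel 38 mm thick and 190 mm long, at each end a handle 45 mm long, at most 17 mm thick. Origin: middle of its axis; x runs along it to the open end of the box; y, z turn as it rolls. It lies flat along the box's middle, axis 27 mm above the worktop, ends 8 to 32 mm from the end walls, half of it under the hood.
- pin_open_end (a point): end of the rolling pin's axis in the open half of the box (x=+140 mm of the pin)
- pin_hood_end (a point): end of the rolling pin's axis under the hood (x=-140 mm of the pin)
- board: fixed wooden chopping board lying flat on the worktop, 230 mm (its x) by 340 mm (its y), 22 mm thick; origin: centre of the underside. Nothing stands on it (another board, with fruit on it, lies farther right).
- garlic: loose garlic bulb, 55 mm across, 52 mm high, on the worktop between box and board; origin: centre of the underside
- tomato: loose tomato, 62 mm across, 62 mm high, on the worktop between box and board; origin: centre of the underside

How it is judged (in metres and radians):
On the way:
1. the pin leans through the opening: its free end is above the end wall while its other end is still low under the hood (height (world z) of pin_open_end above 0.086 m and x of pin_hood_end in the frame of pin_box below -0.01 m and height (world z) of pin_hood_end below 0.08 m), for 0.1 s.
At the end, for the whole second after the job is handed in: The gripper holds the pin still and level (within 10 degrees), its middle within 60 mm (seen from above) of the board's centre and 100 to 260 mm above the worktop, touching neither board nor box (height (world z) of rolling_pin between 0.1 and 0.26 m and angle between rolling_pin's own x axis and vertical between 1.39 and 1.75 rad and horizontal distance between rolling_pin and board below 0.06 m and contact force between the fingers and rolling_pin above 1 N and contact force between rolling_pin and board below 0.1 N and contact force between rolling_pin and pin_box below 0.1 N and linear speed of rolling_pin below 0.03 m/s); the arm keeps its last pose, push and grip.
It fails at once if the pin, once its free end is raised, is wrenched against the box (over 40 N) (contact force between rolling_pin and pin_box above 40 N and height (world z) of pin_open_end above 0.04 m).
It fails at once if the garlic or the tomato moved by more than 30 mm (distance of any of garlic, tomato from where it was at the start of the episode above 0.03 m).
It also fails if it takes over 45 s, if anything falls off the work surface, if the arm or the gripper's body presses on something with over 40 N, if the wrist force passes 120 N, or if a joint passes its speed limit or range.

## Robot

A 6-joint arm with a two-finger parallel gripper is mounted at the origin on a cart in front of the work surface, level with it; the furniture and walls round the work are solid. World frame = base frame: x ahead of the robot, y to its left, z up, the work surface at z = 0. Lengths are in mm, angles in rad, forces in N, time in s.
With the tool pointing down it reaches from about 350 to 975 mm from the base axis. Payload 7.1 kg.
Tool frame: the origin (TCP) lies at the very end of the fingers, on their centre line; the grasp point (between the pads) lies 19 mm behind it; z points along the fingers, y is the line along which they close (so a half turn about z gives the same grasp; the last joint's range is limited). The gripper opens to 88 mm and grips with 3 to 60 N. Pads are 20 mm wide; open, the fingers measure 115 mm over their backs; the gripper's body (75 mm by 178 mm) begins 61 mm behind the grasp point.
Start: joints at [1.277, 0.423, 1.63, -0, 1.089, -0.019], TCP at [169.565, 601.542, 222.675] pointing down, gripper open.
Joint ranges: [-3, 3], [-0.9, 2.11], [0.09, 2.58], [-1.31, 4.45], [0.11, 2.69], [-2.54, 2.54]. Speed limits (rad/s): [2.39, 2.39, 3.01, 3.14, 3.14, 3.14].

## Interface

Orientations are given as a unit quaternion [x, y, z, w].
In Python, from plant import ctrl gives the robot as it stands.
- The arm moves only by the shell command python3 -m creep 'ROWS' [OPENING] [FORCE]. ROWS is JSON, one flat list of numbers, 4 for each row, row after row: the shift along the tool's x, y, z in units of 60 mm (1.0 is 60 mm), then the turn about the tool's z in rad. A call has 1 to 10 rows; each row is the pose to reach, as a shift and turn from the pose commanded when the call began, along the tool's axes at that moment; what a row does not reach only later rows make up. A row lasts 1/8 s, in which the tool goes at most 62.5 mm and 10.7 degrees, less where a joint would pass 70% of its speed; a pose out of reach is approached as far as the arm can. A call with a gripper value outside its range is refused whole. OPENING is the opening in per cent of the stroke, from 0 (shut) to 100 (fully open), set as the call begins (- or left out, the last holds). The fingers move at their own pace and stop on an object; FORCE is the grip in N (left out, the last holds). Time passes only in rows, so rows that repeat a pose let the fingers close. It gives the time, the measured TCP pose, the force, the opening and the grip force at its end, in the units of the state.
- ctrl.sense(): the state, without advancing time (a new reading comes with each control period).
- ctrl.snapshot(name): name is "side" or "top" or "wrist"; returns a dict with "frame" (480x640x3 uint8, red, green, blue), "K" (3x3 intrinsics, pixels), "R" (3x3) and "t" (3): a world point X has camera coordinates R X + t. Camera axes: x right, y down, z forward; pixel columns grow to the right and rows downward; lengths in mm; the calibration is good to about 2 mm. The wrist camera is an equidistant fisheye: a pixel r from the principal point sees the ray r / f radians off the axis. A picture is of the moment at which its call begins. There is no depth.
- ctrl.close_job(): hands the job in; it is judged then, once.
The state is a dict: "t": time; "q": joint angles; "joint_velocities": joint speeds; "effort": joint torques, N m; "tool_pos": TCP position; "ee_rot": TCP orientation; "wrist_force": force on the tool from outside, world axes, zero at the start; "wrist_torque": the same for the moment, N m; "width": finger opening in mm; "grip_force": force on a finger pad.
Only numpy, scipy, OpenCV 4.12 (cv2) and the standard library are available. Lean on these libraries where they do the work, as an engineer would, in place of code of your own. Each camera call takes 0.05 s, during which the arm holds its last target. There are 200 camera calls.

## Working session

There is one attempt and no reset: what is moved stays moved. The work goes in short steps, Python scripts to look and compute and a shell command to move; the robot and the scene stay as the last step left them, time stands still between calls to the robot, and variables do not carry over. Pictures are saved under pics/ and viewed, at most 10 in all, crops included, and the job is handed in when it is done.

```bash
ls; mkdir -p pics; python3 - <<'E'
from plant import ctrl
import cv2
s=ctrl.sense();print({k:s[k] for k in('t','tool_pos','ee_rot','width','grip_force','wrist_force')})
for n in('side','top'):
    d=ctrl.snapshot(n);cv2.imwrite(f'pics/{n}0.png',d['frame'][:,:,::-1]);print(n,d['K'],d['R'],d['t'])
E
```

```text
pics
{'t': 0.0, 'tool_pos': array([169.41199833, 601.03822585, 221.92928458]), 'ee_rot': array([ 1.36974046e-01,  9.90574358e-01, -7.34306882e-04, -1.12410959e-04]), 'width': 87.83938166625461, 'grip_force': 0.0, 'wrist_force': array([0.33508465, 0.26815078, 0.17533079])}
side [[444.40206762   0.         320.24367616]
 [  0.         444.40206762 239.27509856]
 [  0.           0.           1.        ]] [[-0.99922369  0.03198204  0.02300341]
 [-0.00995985  0.35985822 -0.93295384]
 [-0.03811573 -0.93245869 -0.35926032]] [ 505.80403631   95.14118497 1092.25208232]
top [[503.11781651   0.         321.25004109]
 [  0.         503.11781651 236.56424099]
 [  0.           0.           1.        ]] [[-0.02202646 -0.99917674 -0.03406886]
 [-0.98908244  0.02674512 -0.1449159 ]
 [ 0.14570777  0.03050492 -0.98885727]] [  22.1801686   504.14191551 1066.07503655]
```

View pics/top0.png

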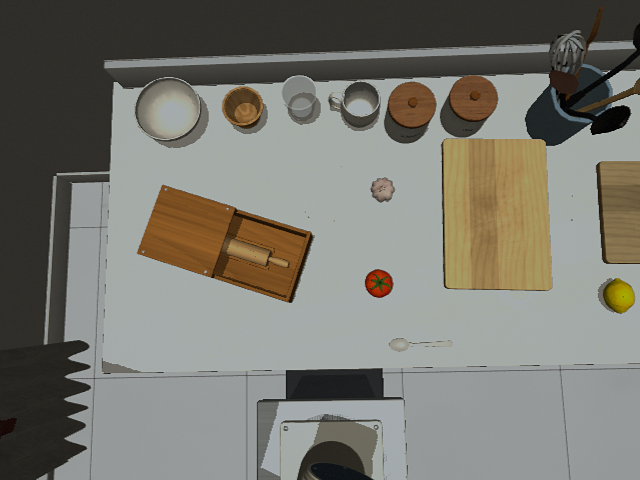

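View pics/side0.png

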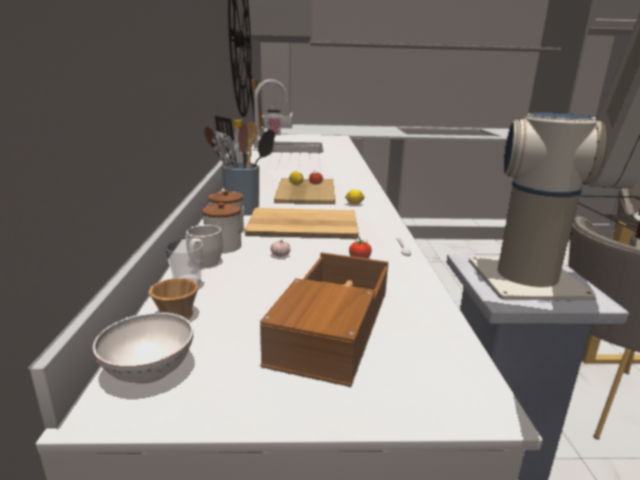

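The top view shows the box with its hood at left (hood corners about (165,186), (236,207), (212,278), (138,252); end wall from (311,232) to (291,301)) and the pin's handle ending near (289,265). The board is at (444..551, 139..290), the garlic at (383,189) and the tomato at (379,283). The side view agrees: the hooded end of the box is nearest that camera.

```bash
cat > h.py <<'E'
import numpy as np,cv2
from plant import ctrl
from scipy.spatial.transform import Rotation as Ro
def ray(d,uv):
    K,R,t=d['K'],np.array(d['R']),np.array(d['t']); v=R.T@np.linalg.inv(K)@[uv[0],uv[1],1.]; return -R.T@t,v
def plane(d,uv,z):
    c,v=ray(d,uv); return c+v*(z-c[2])/v[2]
def proj(d,X):
    p=d['K']@(d['R']@np.array(X)+d['t']); return p[:2]/p[2]
E
python3 - <<'E'
from h import *
np.set_printoptions(precision=1,suppress=True)
d=ctrl.snapshot('top');im=d['frame']
for n,z,P in(('hood',91,[(165,186),(236,207),(212,278),(138,252)]),('end',80,[(311,232),(291,301)]),('board',22,[(444,139),(545,139),(551,290),(443,289)]),('garlic',26,[(383,189)]),('tom',31,[(379,283)]),('pinend',27,[(289,264.5)])):
    print(n,[plane(d,p,z) for p in P])
bgr=im[:,:,::-1]
a=cv2.resize(bgr[170:310,130:320],None,fx=4,fy=4,interpolation=cv2.INTER_CUBIC);cv2.imwrite('pics/c1.png',a)
E
```

```text
hood [array([614.9, 340. ,  91. ]), array([564.7, 187.1,  91. ]), array([415.9, 236.8,  91. ]), array([474.2, 394. ,  91. ])]
end [array([508.5,  29.9,  80. ]), array([365. ,  74.2,  80. ])]
board [array([ 722.9, -273.2,   22. ]), array([ 715.2, -498.7,   22. ]), array([ 377. , -482.5,   22. ]), array([ 384.5, -251.7,   22. ])]
garlic [array([ 609.9, -130.4,   26. ])]
tom [array([ 400.4, -112.9,   31. ])]
pinend [array([445.8,  82.5,  27. ])]
```

View pics/c1.png

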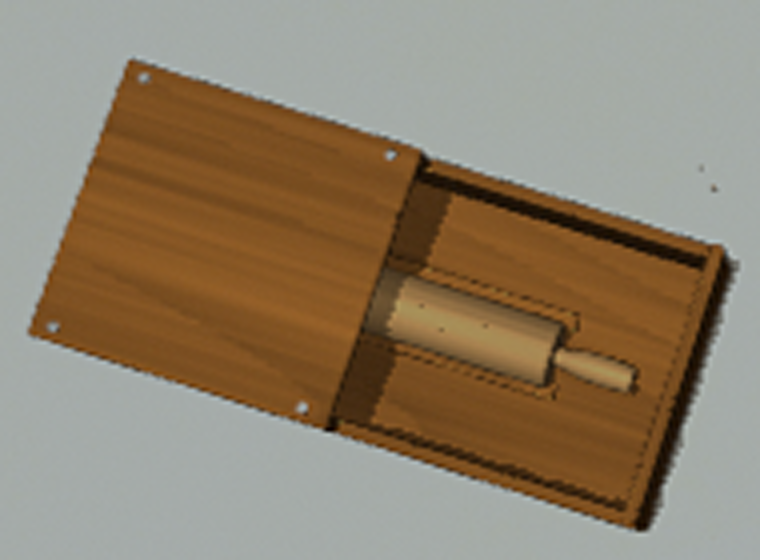

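The crop shows the pin's handle end at (635,378), its barrel end centred near (553,355) and the barrel meeting the hood edge near (385,305). The box corners are crisp, so I'll fit the frames from them.

```bash
python3 - <<'E'
from h import *
np.set_printoptions(precision=3,suppress=True)
d=ctrl.snapshot('top')
f=lambda u,v:(130+(u-1.5)/4,170+(v-1.5)/4)
L=[(-168,78,91,130,60),(0,78,91,424,152),(0,-78,91,332,428),(-168,-78,91,32,332),(168,78,80,724,247),(168,-78,80,643,530)]
W=np.array([plane(d,f(u,v),z)[:2] for x,y,z,u,v in L]);B=np.array([l[:2] for l in L],float)
wc,bc=W.mean(0),B.mean(0);R,_=Ro.align_vectors(np.c_[W-wc,0*W[:,0]],np.c_[B-bc,0*B[:,0]])
R=R.as_matrix()[:2,:2];o=wc-R@bc
print('box',o,'xdir',R[:,0],'resid',(W-(B@R.T+o)))
for n,u,v in(('end',635,378),('barrelend',553,355),('mid',385+18,305+4)):
    p=plane(d,f(u,v),27)[:2];print(n,p,'in box',R.T@(p-o))
s=ctrl.sense();T=Ro.from_quat(s['ee_rot']).as_matrix();print('toolx',T[:,0],'tooly',T[:,1])
bx=R[:,0]
for sg in(1,-1):
    v=T.T@np.r_[sg*bx,0];print('yaw needed',sg,np.arctan2(v[1],v[0]))
pe=plane(d,f(635,378),27)[:2]; g=pe-bx*70
sh=T.T@(np.r_[g,200]-s['tool_pos'])
print('grip target',g,'shift units',sh/60)
bd=np.mean([plane(d,p,22) for p in[(444,139),(545,139),(551,290),(443,289)]],0);print('board',bd)
E
```

```text
box [490.945 211.773] xdir [-0.321 -0.947] resid [[-0.611  0.433]
 [-1.495  1.147]
 [ 1.603 -1.287]
 [ 1.953 -1.137]
 [-1.019  3.053]
 [-0.431 -2.208]]
end [446.705  83.826] in box [135.377  -0.843]
barrelend [460.57  129.025] in box [88.12  -2.216]
mid [488.351 212.438] in box [ 0.203 -2.671]
toolx [-0.962  0.271  0.   ] tooly [ 0.271  0.962 -0.001]
yaw needed 1 -1.518874330542393
yaw needed -1 1.6227183230474
grip target [469.168 150.124] shift units [-6.848 -5.88   0.375]
board [ 549.894 -376.527   22.   ]
```

```bash
python3 -m creep '[-0.7,-0.6,0,0.16, -1.4,-1.2,0,0.32, -2.1,-1.8,0,0.49, -2.8,-2.4,0,0.65, -3.5,-3,0,0.82, -4.2,-3.6,0,0.98, -4.9,-4.2,0,1.14, -5.6,-4.8,0,1.3, -6.2,-5.4,0,1.46, -6.85,-5.88,0.37,1.62]' 90 8
python3 -m creep '[0,0,0,0,0,0,0,0]'; cat > st.py <<'E'
from h import *
np.set_printoptions(precision=2,suppress=True)
R=np.array([[-.321,.947],[-.947,-.321]]);o=np.array([490.9,211.8])
s=ctrl.sense();T=Ro.from_quat(s['ee_rot']).as_matrix()
p=s['tool_pos'];print('t',s['t'],'tcp',p,'box frame',R.T@(p[:2]-o),'toolx in box',R.T@T[:2,0],'w',s['width'],'F',s['wrist_force'],'M',s['wrist_torque'],'grip',s['grip_force'],'q',s['q'])
E
python3 st.py
```

```text
t: 1.45
tool_pos: [471.2, 149.1, 201.6]
ee_rot: [0.814, 0.581, 0.002, 0.001]
wrist_force: [0.8, -0.4, 0.1]
width: 78.7
grip_force: 0.0
t: 1.7
tool_pos: [469.1, 150.6, 200.4]
ee_rot: [0.812, 0.584, -0.0, -0.0]
wrist_force: [-0.8, 0.2, -0.1]
width: 78.7
grip_force: 0.0
t 1.7 tcp [469.07 150.57 200.42] box frame [65.   -1.02] toolx in box [-1. -0.] w 78.67395190857104 F [-0.79  0.24 -0.14] M [-0.02  0.11 -0.03] grip 0.0 q [0.29 0.26 1.94 0.   0.95 0.61]
```

```bash
python3 -m creep '[0,0,0.7,0, 0,0,1.4,0, 0,0,2,0, 0,0,2.5,0, 0,0,2.8,0, 0,0,3,0, 0,0,3.03,0, 0,0,3.03,0]' ; python3 - <<'E'
from h import *
d=ctrl.snapshot('wrist');cv2.imwrite('pics/w1.png',d['frame'][:,:,::-1])
E
python3 st.py
```

```text
t: 2.7
tool_pos: [469.7, 150.9, 19.3]
ee_rot: [0.812, 0.584, 0.0, 0.0]
wrist_force: [0.0, -0.4, -0.3]
width: 79.2
grip_force: 0.0
t 2.75 tcp [469.83 150.83  19.37] box frame [64.5  -0.38] toolx in box [-1. -0.] w 78.91349966165194 F [ 0.13 -0.84  0.37] M [-0.04  0.09 -0.01] grip 0.0 q [0.29 0.58 2.02 0.   0.54 0.61]
```

View pics/w1.png

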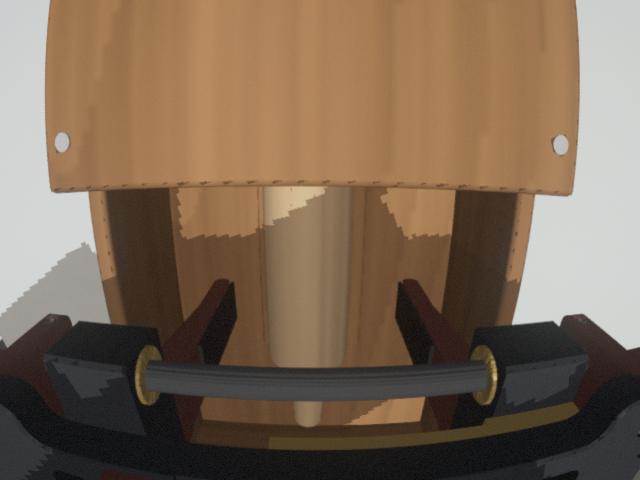

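The wrist view shows the fingers (inner edges at columns 235 and 400) straddling the barrel, which is centred near column 307, about 2–4 mm off. I'll shift slightly and close.

```bash
python3 -m creep '[0,-0.04,0.02,0,0,-0.04,0.02,0]'; python3 -m creep '[0,0,0,0,0,0,0,0,0,0,0,0,0,0,0,0,0,0,0,0,0,0,0,0]' 0 10; python3 st.py
```

```text
t: 3.0
tool_pos: [467.1, 151.2, 17.8]
ee_rot: [0.812, 0.584, 0.0, 0.0]
wrist_force: [-0.2, -0.0, -0.2]
width: 79.0
grip_force: 0.0
t: 3.75
tool_pos: [467.0, 151.2, 17.5]
ee_rot: [0.812, 0.584, -0.0, -0.0]
wrist_force: [-0.3, 0.1, 0.5]
width: 38.0
grip_force: 10.0
t 3.75 tcp [467.05 151.19  17.46] box frame [65.05 -3.13] toolx in box [-1. -0.] w 38.00603723968189 F [-0.31  0.14  0.47] M [-0.07  0.16 -0.03] grip 10.000087134540081 q [ 0.29  0.58  2.02 -0.    0.54  0.61]
```

```bash
python3 -m creep '[0,0,-0.1,0,0,0,-0.2,0,0,0,-0.33,0,0,0,-0.33,0]'; python3 st.py; python3 - <<'E'
from h import *
for n in('wrist',):
    d=ctrl.snapshot(n);cv2.imwrite('pics/w2.png',d['frame'][:,:,::-1])
E
```

```text
t: 4.25
tool_pos: [467.6, 151.4, 38.1]
ee_rot: [0.812, 0.584, 0.001, 0.0]
wrist_force: [-0.5, -0.2, -0.6]
width: 37.8
grip_force: 10.0
t 4.25 tcp [467.64 151.36  38.06] box frame [64.71 -2.62] toolx in box [-1. -0.] w 37.83477003391349 F [-0.5  -0.22 -0.58] M [-0.14  0.08  0.01] grip 9.999851994216442 q [ 0.29  0.54  2.02 -0.    0.58  0.61]
```

View pics/w2.png

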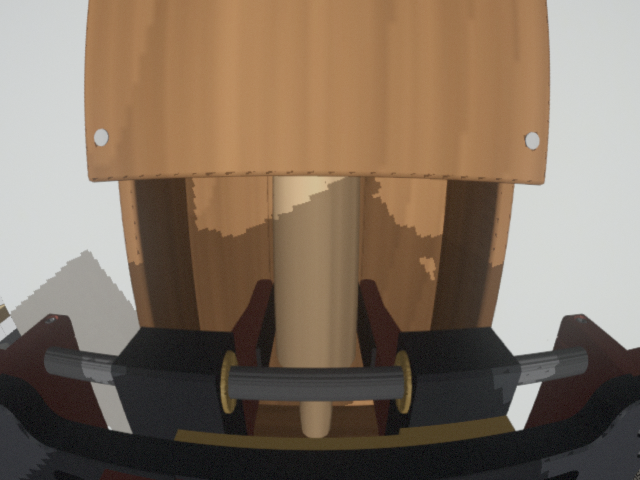

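The second wrist view shows the barrel clamped between the fingers (columns 272–360), with its handle end near (316,438). The tilt isn't clear yet, so I'll lift on and use the force and outer cameras.

```bash
python3 -m creep '[0,0,-0.1,0,0,0,-0.2,0,0,0,-0.3,0,0,0,-0.4,0,0,0,-0.5,0,0,0,-0.5,0]'; python3 st.py; python3 - <<'E'
from h import *
a=ctrl.snapshot('top')['frame'][170:320,180:330,::-1];b=ctrl.snapshot('side')['frame'][220:370,260:410,::-1]
cv2.imwrite('pics/m3.png',cv2.resize(np.hstack([a,b]),None,fx=2.6,fy=2.6,interpolation=cv2.INTER_CUBIC))
E
```

```text
t: 5.05
tool_pos: [467.4, 151.3, 67.8]
ee_rot: [0.812, 0.584, 0.0, 0.0]
wrist_force: [-0.9, -0.2, -1.3]
width: 37.9
grip_force: 10.0
t 5.05 tcp [467.45 151.31  67.81] box frame [64.81 -2.79] toolx in box [-1. -0.] w 37.921158921896584 F [-0.87 -0.23 -1.27] M [-0.15  0.09 -0.02] grip 9.999725371599197 q [ 0.29  0.48  2.01 -0.    0.64  0.61]
```

View pics/m3.png

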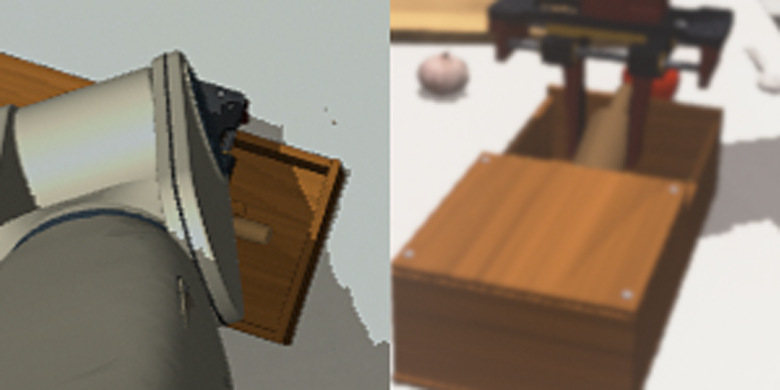

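The composite (top left, side right) shows the handle end near (283,260) in the top image, and the side view shows the barrel rising away from the hood. It is tilting freely with about 1 N. Next I check the end height by casting the ray onto the pin's vertical plane.

```bash
python3 - <<'E'
from h import *
R=np.array([[-.321,.947],[-.947,-.321]]);o=np.array([490.9,211.8])
d=ctrl.snapshot('top')
for uv in((283.1,259.6),(282.5,260),(281.5,259.5)):
    c,v=ray(d,uv);n=R[:,1];s=(-2.5-n@(c[:2]-o))/(n@v[:2]);P=c+s*v
    # alt: sphere about the grip axis point, end 72 mm away
    print(P[2],R.T@(P[:2]-o))
    for z in(60,80,90,100,110):
        q=plane(d,uv,z);print('  ',z,R.T@(q[:2]-o))
E
```

```text
151.13731895790056 [137.97974962  -2.5       ]
   60 [125.62794375   3.20695741]
   80 [128.33853607   1.9545709 ]
   90 [129.69383224   1.32837765]
   100 [131.0491284   0.7021844]
   110 [1.32404425e+02 7.59911506e-02]
133.31985847282954 [134.66895325  -2.5       ]
   60 [124.66589546   2.00899912]
   80 [127.3945035    0.77904609]
   90 [128.75880753   0.16406957]
   100 [130.12311155  -0.45090695]
   110 [131.48741557  -1.06588347]
139.09226476135643 [133.25106971  -2.5       ]
   60 [122.28409415   2.39238012]
   80 [125.0573048    1.15524773]
   90 [126.44391013   0.53668153]
   100 [ 1.27830515e+02 -8.18846587e-02]
   110 [129.21712078  -0.70045085]
```

```bash
python3 -m creep '[-0.04,0,-0.08,0, -0.1,0,-0.13,0, -0.25,0,-0.19,0, -0.4,0,-0.25,0, -0.58,0,-0.35,0, -0.77,0,-0.45,0, -0.77,0,-0.45,0]'; python3 st.py; python3 - <<'E'
from h import *
a=ctrl.snapshot('top')['frame'][150:300,200:350,::-1];b=ctrl.snapshot('side')['frame'][200:350,260:410,::-1]
cv2.imwrite('pics/m4.png',cv2.resize(np.hstack([a,b]),None,fx=2.6,fy=2.6,interpolation=cv2.INTER_CUBIC))
E
```

```text
t: 6.08
tool_pos: [452.4, 106.6, 94.9]
ee_rot: [0.812, 0.583, 0.0, 0.0]
wrist_force: [-0.6, -0.0, -1.2]
width: 37.8
grip_force: 10.0
t 6.075 tcp [452.36 106.61  94.85] box frame [111.99  -2.74] toolx in box [-1. -0.] w 37.79180545914528 F [-0.62 -0.04 -1.23] M [-0.15  0.12  0.04] grip 9.998181983828545 q [ 0.21  0.4   2.06 -0.    0.68  0.53]
```

View pics/m4.png

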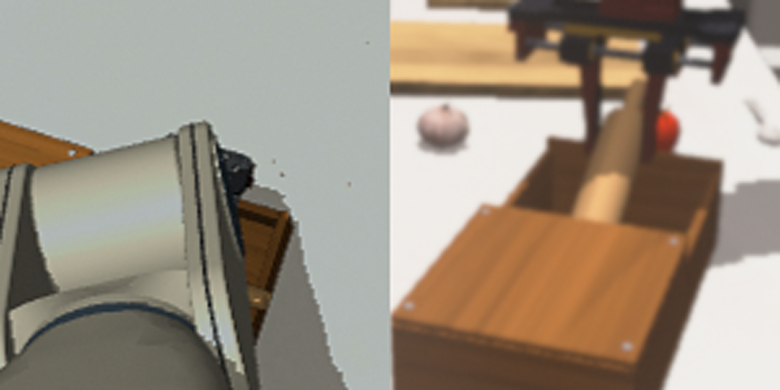

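The composite shows the barrel sloping up through the opening with its handle over the end wall, and the wrist carries only about 1 N. I'll continue the diagonal draw.

```bash
python3 -m creep '[-0.18,0,-0.11,0, -0.37,0,-0.22,0, -0.57,0,-0.3,0, -0.77,0,-0.38,0, -0.97,0,-0.47,0, -1.17,0,-0.56,0, -1.17,0,-0.72,0, -1.17,0,-0.95,0, -1.17,0,-1.18,0, -1.17,0,-1.18,0]'; python3 st.py; python3 - <<'E'
from h import *
a=ctrl.snapshot('top')['frame'][150:300,200:350,::-1];b=ctrl.snapshot('side')['frame'][180:330,260:410,::-1]
cv2.imwrite('pics/m5.png',cv2.resize(np.hstack([a,b]),None,fx=2.6,fy=2.6,interpolation=cv2.INTER_CUBIC))
E
```

```text
t: 7.42
tool_pos: [431.1, 41.2, 166.5]
ee_rot: [0.812, 0.584, 0.001, 0.001]
wrist_force: [-0.7, -0.0, -1.5]
width: 37.6
grip_force: 10.0
t 7.425 tcp [431.13  41.2  166.46] box frame [180.75  -1.84] toolx in box [-1. -0.] w 37.598456262688934 F [-0.65 -0.04 -1.53] M [-0.1   0.16 -0.01] grip 9.99779149889946 q [0.07 0.23 2.09 0.   0.83 0.39]
```

View pics/m5.png

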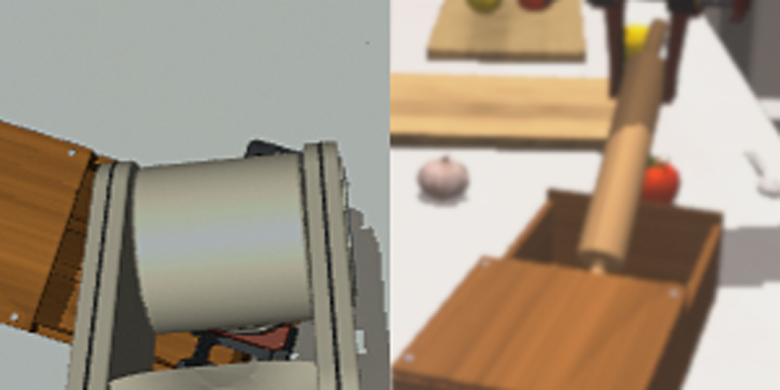

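The side view shows the pin out through the opening with its low barrel end centred near side pixel (343,276), just past the hood edge. I'll compute the tilt from it.

```bash
python3 - <<'E'
from h import *
R=np.array([[-.321,.947],[-.947,-.321]]);o=np.array([490.9,211.8])
d=ctrl.snapshot('side');G=np.r_[R@[180.7,-2]+o,175]
for th in np.radians([25,30,35,40,45,50]):
    ax=np.r_[R[:,0]*np.cos(th),np.sin(th)]
    print(np.degrees(th).round(),[proj(d,G+k*ax).round(0).tolist() for k in(70,-165,-210)],'tip box x,z',180.7-210*np.cos(th),175-210*np.sin(th))
E
```

```text
25.0 [[364.0, 193.0], [338.0, 269.0], [333.0, 287.0]] tip box x,z -9.624635277696484 86.25016503445312
30.0 [[363.0, 191.0], [339.0, 274.0], [333.0, 293.0]] tip box x,z -1.1653347947321322 70.00000000000001
35.0 [[363.0, 189.0], [340.0, 278.0], [335.0, 297.0]] tip box x,z 8.678070699311718 54.54894836628033
40.0 [[363.0, 187.0], [341.0, 281.0], [336.0, 301.0]] tip box x,z 19.8306669450146 40.014601965826756
45.0 [[363.0, 186.0], [342.0, 283.0], [337.0, 304.0]] tip box x,z 32.207575950825 26.507575950825043
50.0 [[363.0, 184.0], [343.0, 285.0], [339.0, 307.0]] tip box x,z 45.714601965826716 14.13066694501461
```

The tilt is about 34°, held by pad friction, and the tip is just clear of the hood edge. I'll draw it out 30 mm further with a firmer grip, then lift.

```bash
python3 -m creep '[-0.25,0,-0.05,0, -0.5,0,-0.15,0, -0.6,0,-0.5,0, -0.6,0,-0.9,0, -0.6,0,-1.3,0, -0.6,0,-1.7,0, -0.6,0,-2,0, -0.6,0,-2,0]' 0 35; python3 st.py; python3 - <<'E'
from h import *
s=ctrl.sense();T=Ro.from_quat(s['ee_rot']).as_matrix()
# pin axis along -toolx; wanted along world -y : yaw
v=T.T@[0,1,0];print('yaw',np.arctan2(v[1],v[0]))
for tgt in([550,-447,s['tool_pos'][2]],[550,-300,s['tool_pos'][2]]): print(T.T@(np.array(tgt)-s['tool_pos'])/60)
E
```

```text
t: 8.57
tool_pos: [419.0, 5.9, 286.2]
ee_rot: [0.812, 0.583, 0.001, 0.001]
wrist_force: [0.7, -0.6, -2.2]
width: 37.4
grip_force: 35.0
t 8.575 tcp [419.05   5.92 286.24] box frame [218.03  -1.96] toolx in box [-1. -0.] w 37.39621387292638 F [ 0.72 -0.55 -2.23] M [-0.17  0.12 -0.  ] grip 34.996364414691925 q [-0.01  0.03  1.99 -0.    1.12  0.31]
yaw -0.3249031831456457
[-6.45711815  4.47800632  0.00718157]
[-4.13529817  3.69592459  0.00683784]
```

```bash
python3 -m creep '[-0.2,0.15,0,0, -0.55,0.4,0,0, -1.05,0.73,0,0, -1.6,1.1,0,0, -2.15,1.5,0,0, -2.7,1.88,0,0, -3.25,2.25,0,0, -3.75,2.6,0,0, -4.25,2.95,0,0, -4.75,3.3,0,0]';python3 -m creep '[-0.5,0.34,0,-0.08, -0.95,0.66,0,-0.16, -1.3,0.9,0,-0.22, -1.55,1.06,0,-0.28, -1.7,1.18,0,-0.32, -1.7,1.18,0,-0.32, -1.7,1.18,0,-0.32]';python3 st.py; python3 - <<'E'
from h import *
a=ctrl.snapshot('side')['frame'][80:280,180:480,::-1]
cv2.imwrite('pics/m6.png',cv2.resize(a,None,fx=2.6,fy=2.6,interpolation=cv2.INTER_CUBIC))
E
```

```text
t: 9.82
tool_pos: [514.7, -328.7, 283.3]
ee_rot: [0.812, 0.584, -0.001, -0.001]
wrist_force: [0.6, -0.4, -1.7]
width: 36.9
grip_force: 35.0
t: 10.7
tool_pos: [549.4, -445.7, 283.9]
ee_rot: [0.709, 0.705, -0.0, -0.001]
wrist_force: [-0.5, 0.5, -1.5]
width: 37.3
grip_force: 35.0
t 10.7 tcp [ 549.44 -445.72  283.9 ] box frame [603.88 266.5 ] toolx in box [-0.95 -0.32] w 37.285988480194824 F [-0.53  0.54 -1.53] M [-0.22  0.06  0.01] grip 34.99646075069904 q [-0.7   0.49  1.37  0.    1.28 -0.69]
```

View pics/m6.png

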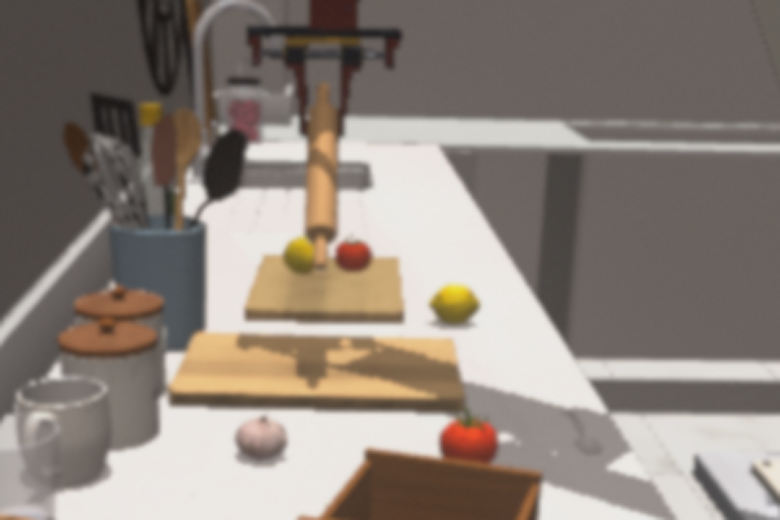

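The pin is held firmly at about 34° over the board, with its low tip near crop pixel (320,262) pointing towards the box. Next I lower it, loosen the grip and let the board level it.

```bash
python3 -m creep '[0,0,0.3,0, 0,0,0.8,0, 0,0,1.3,0, 0,0,1.7,0, 0,0,2,0, 0,0,2.1,0, 0,0,2.1,0]'; python3 -m creep '[0,0,0,0,-0.05,0,0.2,0,-0.1,0,0.4,0,-0.17,0,0.6,0,-0.24,0,0.8,0,-0.31,0,1,0,-0.38,0,1.2,0,-0.44,0,1.4,0,-0.5,0,1.6,0,-0.5,0,1.6,0]' 0 10;python3 st.py
```

```text
t: 11.62
tool_pos: [550.3, -445.7, 159.0]
ee_rot: [0.708, 0.706, -0.0, -0.0]
wrist_force: [-0.2, 0.1, -1.4]
width: 37.2
grip_force: 35.0
t: 12.88
tool_pos: [549.5, -475.3, 61.6]
ee_rot: [0.709, 0.706, 0.0, -0.001]
wrist_force: [-0.6, 0.3, -1.6]
width: 37.5
grip_force: 10.0
t 12.875 tcp [ 549.52 -475.35   61.65] box frame [631.91 276.08] toolx in box [-0.95 -0.32] w 37.48645807210401 F [-0.58  0.28 -1.62] M [-0.04  0.04  0.  ] grip 10.000100545585155 q [-0.73  0.75  1.46  0.    0.93 -0.73]
```

```bash
python3 -m creep '[0,0,0.15,0,0,0,0.3,0,0,0,0.42,0,0,0,0.47,0,0,0,0.47,0]';python3 st.py; python3 - <<'E'
from h import *
a=ctrl.snapshot('side')['frame'][130:270,200:410,::-1];b=ctrl.snapshot('top')['frame'][130:300,430:640,::-1]
f=lambda i:cv2.resize(i,(390,int(390*i.shape[0]/i.shape[1])),interpolation=cv2.INTER_CUBIC)
cv2.imwrite('pics/m7.png',np.vstack([f(a),f(b)]))
E
```

```text
t: 13.5
tool_pos: [550.0, -475.4, 34.5]
ee_rot: [0.708, 0.706, 0.0, -0.0]
wrist_force: [-0.2, 0.4, -0.5]
width: 37.7
grip_force: 10.0
t 13.5 tcp [ 549.95 -475.35   34.51] box frame [631.78 276.5 ] toolx in box [-0.95 -0.32] w 37.732412872083316 F [-0.24  0.42 -0.47] M [-0.04  0.08  0.02] grip 9.99976257327944 q [-0.73  0.79  1.46  0.    0.89 -0.73]
```

View pics/m7.png

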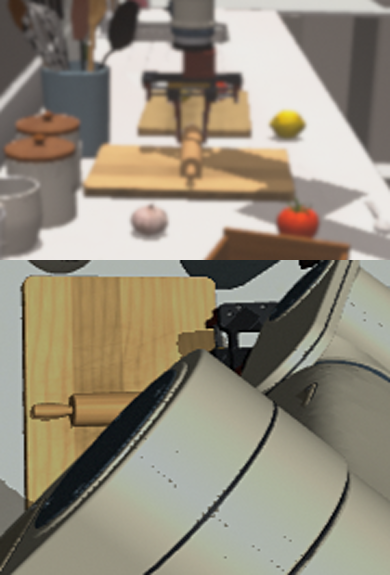

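The pin now lies almost flat on the board, with its handle end near top pixel (446,211) and barrel end near (469,211). I'll work out its middle, then regrip there.

```bash
python3 -m creep '[0,0,0.04,0,0,0,0.08,0,0,0,0.08,0]';python3 -m creep '[0,0,0,0,0,0,0,0,0,0,0,0,0,0,0,0]' 65;python3 st.py; python3 - <<'E'
from h import *
d=ctrl.snapshot('top');b=d['frame'][130:300,430:640,::-1]
for uv,z in(((446.2,211),41),((468.8,211),41)):print(plane(d,uv,z))
cv2.imwrite('pics/m8.png',cv2.resize(b,None,fx=2.5,fy=2.5,interpolation=cv2.INTER_CUBIC))
E
```

```text
t: 13.98
tool_pos: [550.3, -476.2, 31.6]
ee_rot: [0.709, 0.706, -0.0, 0.0]
wrist_force: [-3.4, 0.6, 8.2]
width: 37.6
grip_force: 10.0
t: 14.48
tool_pos: [550.1, -475.6, 29.9]
ee_rot: [0.709, 0.706, -0.0, -0.0]
wrist_force: [0.1, 0.9, -0.4]
width: 57.2
grip_force: 0.0
t 14.475 tcp [ 550.08 -475.62   29.89] box frame [631.99 276.71] toolx in box [-0.95 -0.32] w 57.19448890870815 F [ 0.1  0.9 -0.4] M [-0.05  0.09 -0.01] grip 0.0 q [-0.73  0.79  1.46 -0.    0.88 -0.73]
[ 552.96145326 -264.31363856   41.        ]
[ 551.55384375 -313.14962544   41.        ]
```

View pics/m8.png

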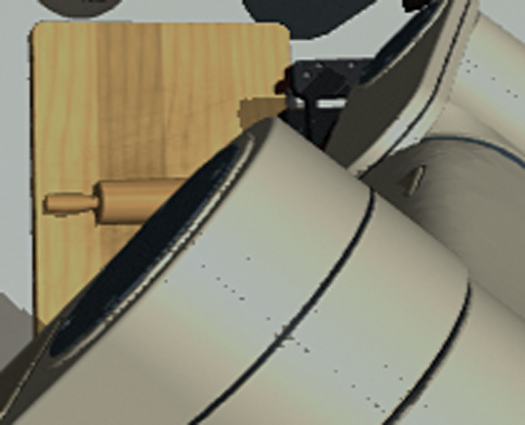

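The pin lies flat and still on the board, with its handle end near crop (43,203) and barrel end at (98,203), which puts its middle at y ≈ -405. That was my eleventh picture, one over the limit of ten, so I'll view no more and use numbers from here on.

```bash
python3 -m creep '[0.2,0,0,0,0.45,0,0,0,0.7,0,0,0,0.95,0,0,0,1.1,0,0,0,1.17,0,0,0,1.17,0,0,0]';python3 -m creep '[0,0,0,0,0,0,0,0,0,0,0,0,0,0,0,0,0,0,0,0]' 0 40;python3 -m creep '[0,0,-0.1,0,0,0,-0.3,0,0,0,-0.6,0,0,0,-0.6,0]'; python3 st.py
```

```text
t: 15.4
tool_pos: [550.5, -405.4, 30.2]
ee_rot: [0.708, 0.706, -0.0, 0.0]
wrist_force: [0.1, -0.2, 0.4]
width: 56.9
grip_force: 0.0
t: 16.02
tool_pos: [550.3, -405.6, 30.0]
ee_rot: [0.709, 0.706, -0.0, 0.0]
wrist_force: [0.0, -0.7, 0.0]
width: 37.2
grip_force: 40.0
t: 16.52
tool_pos: [551.7, -406.5, 68.7]
ee_rot: [0.709, 0.706, 0.0, 0.002]
wrist_force: [-0.3, -0.0, -1.7]
width: 37.1
grip_force: 40.0
t 16.525 tcp [ 551.74 -406.45   68.75] box frame [565.95 256.07] toolx in box [-0.95 -0.32] w 37.0558290704713 F [-0.29 -0.03 -1.65] M [-0.03 -0.02  0.01] grip 39.998736921697855 q [-0.65  0.69  1.57  0.    0.88 -0.65]
```

```bash
python3 -m creep '[0.05,0,-0.2,0,0.2,0,-0.5,0,0.35,0,-0.9,0,0.45,0,-1.25,0,0.48,0,-1.5,0,0.48,0,-1.53,0,0.48,0,-1.53,0,0.48,0,-1.53,0]'; python3 st.py; python3 - <<'E'
from h import *
d=ctrl.snapshot('side');im=d['frame'].astype(int)
for th in(-10,0,10):
    t=np.radians(th);ax=np.array([0,-np.cos(t),np.sin(t)]);G=np.array([550,-377,171])
    print(th,[proj(d,G+k*ax).round(1).tolist() for k in(140,-95,-140)])
c=proj(d,[550,-237,171]).round().astype(int);print(c)
for v in range(c[1]-24,c[1]+24,2):print(v,im[v,c[0]],im[v,c[0]+14])
E
```

```text
t: 17.52
tool_pos: [550.0, -376.6, 156.9]
ee_rot: [0.709, 0.706, -0.0, -0.001]
wrist_force: [0.0, -0.5, -1.1]
width: 36.7
grip_force: 40.0
t 17.525 tcp [ 549.97 -376.57  156.87] box frame [538.23 244.8 ] toolx in box [-0.95 -0.32] w 36.73112425261002 F [ 0.   -0.52 -1.09] M [-0.15  0.1  -0.  ] grip 39.99870015308261 q [-0.62  0.56  1.58 -0.    1.01 -0.61]
-10 [[303.4, 170.3], [303.2, 173.7], [303.2, 174.4]]
0 [[303.5, 163.0], [303.2, 179.4], [303.1, 183.3]]
10 [[303.5, 155.9], [303.1, 185.0], [303.0, 191.6]]
[303 183]
159 [236 231 227] [234 228 224]
161 [230 220 209] [235 229 225]
163 [170 140 113] [235 228 225]
165 [137 105  74] [235 228 224]
167 [137 106  75] [235 228 224]
169 [148 114  80] [235 228 224]
171 [182 138  96] [220 210 202]
173 [200 152 103] [167 117  99]
175 [177 135  93] [188  71  46]
177 [121  94  68] [161  62  43]
179 [153 117  82] [129  54  43]
181 [207 157 108] [109  51  43]
183 [156 120  84] [117  74  55]
185 [118  94  70] [181 149 105]
187 [150 125  95] [195 162 114]
189 [171 143 101] [192 160 111]
191 [168 140  98] [196 164 115]
193 [170 142  99] [197 165 116]
195 [176 146 103] [196 164 115]
197 [178 149 104] [196 163 114]
199 [154 129  93] [173 144 101]
201 [106  87  66] [120  98  73]
203 [130 116 103] [131 117 102]
205 [224 218 211] [223 220 215]
```

```bash
python3 -m creep '[0,0,-0.07,0,0,0,-0.07,0,0,0,-0.07,0,0,0,-0.07,0]'; python3 -c "
from plant import ctrl
print(ctrl.close_job())"
```

```text
t: 18.08
tool_pos: [550.4, -376.7, 162.0]
ee_rot: [0.709, 0.706, -0.0, -0.0]
wrist_force: [0.1, 0.7, -1.8]
width: 37.5
grip_force: 40.0
the job is handed in; nothing more can be done
None
```

I drew the rolling pin out and handed the job in at 18 s, with the pin gripped at its middle, about level and about 15 cm above the centre of the board; the hand-in returned no verdict, and I viewed 11 pictures, one over the limit of 10.

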